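# Release and draw the pressure vessel from the heater

## Robot

A 6-joint arm with a two-finger parallel gripper is mounted at the origin on a cart in front of the work surface, level with it; the furniture and walls round the work are solid. World frame = base frame: x ahead of the robot, y to its left, z up, the work surface at z = 0. Lengths are in mm, angles in rad, forces in N, time in s.
With the tool pointing down it reaches from about 275 to 750 mm from the base axis. Payload 10.2 kg.
Tool frame: the origin (TCP) lies between the finger pads; the fingertips stand 17 mm ahead of it and the grasp point (between the pads) lies 2 mm behind it; z points along the fingers, y is the line along which they close (so a half turn about z gives the same grasp; the last joint's range is limited). The gripper opens to 85 mm and grips with 20 to 120 N. Pads are 22 mm wide; open, the fingers measure 114 mm over their backs; the gripper's body (76 mm by 85 mm) begins 54 mm behind the grasp point. The pads swing forward as they close: fully open they stand 13 mm farther back than shut.
Start: joints at [-1.49, 0.313, 1.498, -0, 1.331, -0.223], TCP at [157.04, -500.969, 248.294] pointing down, gripper open.
Joint ranges: [-2.94, 2.94], [-0.97, 2.17], [0.19, 2.56], [-1.23, 4.37], [0.02, 3.11], [-2.88, 2.88]. Speed limits (rad/s): [2.39, 2.39, 3.01, 3.14, 3.14, 3.14].

## Interface

Orientations are given as a unit quaternion [w, x, y, z].
In Python, from rig import * gives the robot as it stands.
- The arm moves only by the tool step_arm, never from a script. Its argument "commands" is text: rows parted by semicolons, each of 7 numbers parted by spaces: the opening, from 0 (shut) to 1 (fully open), then the shift along the tool's x, y, z in cm, then the turn, a rotation vector about the tool's x, y, z in rad. In form: hand x y z rx ry rz; .... A call has 1 to 20 rows; each row is the pose to reach, as a shift and turn from the pose commanded when the call began, along the tool's axes at that moment; what a row does not reach only later rows make up. A row lasts 1/12 s, in which the tool goes at most 41.7 mm and 7.16 degrees, less where a joint would pass 70% of its speed; a pose out of reach is approached as far as the arm can. A call with a gripper value outside its range is refused whole. The fingers move at their own pace and stop on an object; "newtons" is the grip in N (left out, the last holds). Time passes only in rows, so rows that repeat a pose let the fingers close. It gives the time, the measured TCP pose, the force, the opening and the grip force at its end, in the units of the state.
- sense(): the state, without advancing time (a new reading comes with each control period).
- capture(name): name is "scene" or "top" or "wrist"; returns the picture (420x560x3 uint8, red, green, blue); there is no depth.
- camera_model(name): a dict with "mtx" (3x3 intrinsics, pixels), "eye" and "rotation" of the camera in the world. Camera axes: x right, y down, z forward; pixel columns grow to the right and rows downward; lengths in mm; the calibration is good to about 2 mm. The wrist camera is an equidistant fisheye: a pixel r from the principal point sees the ray r / f radians off the axis. A picture is of the moment at which its call begins: read the wrist's pose just before it. camera_model takes no time and is no camera call; for the wrist camera it gives the pose at the moment of the call.
- finish_job(): hands the job in; it is judged then, once.
Trained networks look in the newest picture that a camera, given by its name, has taken for a name from the list of things; names that differ only in an ending like _2 or _b are one class to them, and where a whole thing is asked for, a point or a joint stands for the part that bears it (a point fixed in the world has none). Each returns a list of dicts, best first, with "score" (0 to 1); they miss things now and then, are a little off and sometimes report something else, mostly with a low value. They report only what shows in the picture. A call takes as long as a camera call. They do not tell look-alikes from the thing itself.
- search_frame(camera, label): "rect" ([centre column, centre row, width, height] in pixels, round what is visible of it).
- trace(camera, label): "mask" (420x560 bool, what is visible of it) and "rect" ([centre column, centre row, width, height] in pixels, round what is visible of it).
- spot_point(camera, label): "xy" ([column, row] in pixels: a listed point, or the origin of a listed thing).
The state is a dict: "time_s": time; "joints": joint angles; "dq": joint speeds; "tau": joint torques, N m; "eef_pos": TCP position; "ee_rot": TCP orientation; "force": force on the tool from outside, world axes, zero at the start; "wrist_torque": the same for the moment, N m; "grip_width": opening from 0.0 (shut) to 1.0 (fully open); "grip_force": force on a finger pad.
Only numpy, scipy, OpenCV 4.12 (cv2) and the standard library are available. Lean on these libraries where they do the work, as an engineer would, in place of code of your own. Each camera call takes 0.05 s, during which the arm holds its last target. There are 200 camera calls.

## Task

The small steel pressure vessel in the dry-block heater is done, but its two lugs are still locked under the hold-down ring: take it by its knurled head and turn it gently until you feel the lugs come free and the spring below lifts it, without wrenching or pulling it against the ring. Then draw it straight up out of its deep well and stand it gently upright on the cork mat; leave the beaker, the timer and the dish where they are.

Things in the scene. Friction and masses are not known exactly. Their poses are not given: they have to be found in the camera images.
- heater: Fixed white dry-block heater, 156 mm deep (x -76 to +80 mm), 156 mm wide (y +-78), flat deck 118 mm above the desk. Origin on the desk under the axis of its well; +x to its back, -x to its front with display and keys, z up; within 0.3 rad of square to the robot.
- heater_block: Bare aluminium block fixed in the heater (same origin and axes). It forms a round finger recess open at the deck, 104 mm across and 25 mm deep. In the middle of the recess's floor is the upright well, snug (25.5 mm across), reaching down to the vessel's seat 79 mm below that floor.
- hold_down: Steel hold-down flange, flush in the middle of the recess's floor; origin on the well's axis 89 mm above the desk (its top 93 mm), axes as the heater's. It carries a slotted ring, opening 27 mm across, with two 11 mm wide slots, half a turn apart, that let the lugs through; the ring may be set at any angle, which is not measured. More than 20 N between vessel and ring counts as wrenching.
- vessel: Steel vessel, upright in the well: 100 mm tall, 140 to 280 g, smooth body 24 mm across, two lugs along its +x and -x axis (37 mm over both, 7 mm wide, 70 to 75 mm above its foot). Origin in the middle of its foot, z towards its head. Locked, its foot is 14 mm above the desk; a spring pushes it up against the ring with 4.5 to 6 N and lifts it 10 mm when the lugs come under the slots.
- head (a point): Middle of the vessel's round knurled head, 28 mm across, 20 mm high, the place to grip; on the vessel's axis, 90 mm above its foot. Locked, the head stands from 94 to 114 mm above the desk. The slots lie 0.2 to 1.45 rad anticlockwise, seen from above, from where the lugs start; they free the lugs over about 0.2 rad, and there is no stop: turned farther it locks again.
- cork_mat: Round cork mat, 100 mm across, 8 mm thick, fixed flat on the desk, left or right of the heater; origin in the middle of its underside.
- beaker: Small empty glass beaker, 53 mm across, 61 mm high, loose, upright, on the side of the heater where the mat is not; origin under its middle.
- timer: White lab timer, 60 x 66 x 19 mm, loose, lying on the desk to the right; origin under its middle.
- dish: Closed petri dish, 60 mm across, 15 mm high, loose, on the desk left of the heater, towards the back; origin under its middle.
Not all that is in view belongs to the job. What is shaped like the vessel but blue is not meant.

How it is judged:
By the outcome, as a careful person would: the job done as asked, in the order asked, and still so for the second after the job is handed in, with the robot touching nothing.
It also fails if it takes over 67 s, if anything falls off the work surface, if the arm or the gripper's body presses on something with over 40 N, if the wrist force passes 120 N, or if a joint passes its speed limit or range.

## Working session

There is one attempt and no reset: what is moved stays moved. The work goes in short steps, Python scripts to look and compute and a tool call to move; the robot and the scene stay as the last step left them, time stands still between calls to the robot, and variables do not carry over. Pictures are saved under pics/ and viewed, at most 10 in all, crops included, and the job is handed in when it is done.

Besides the shell and the picture viewer there is one more tool, called as name(argument=value, ...) on one line, values as JSON. step_arm: Moves the arm, as the interface text tells. Its arguments: {"type":"object","properties":{"commands":{"type":"string"},"newtons":{"type":"number"}},"required":["commands"]}

```bash
mkdir -p pics; cat > h.py <<'E'
from rig import *
import numpy as np, cv2
from scipy.spatial.transform import Rotation as R
def save(im,n): cv2.imwrite('pics/'+n,im[:,:,::-1])
def ray(cam,px,m=None):
    m=m or camera_model(cam); K=np.array(m['mtx'])
    x=(px[0]-K[0,2])/K[0,0]; y=(px[1]-K[1,2])/K[1,1]
    if cam=='wrist':
        r=np.hypot(x,y); s=np.sin(r)/r if r>1e-9 else 1
        d=np.array([x*s,y*s,np.cos(r)])
    else: d=np.array([x,y,1.])
    return np.array(m['eye'],float),np.array(m['rotation'])@d
def atz(cam,px,z,m=None):
    e,d=ray(cam,px,m); return e+d*(z-e[2])/d[2]
def q(s): w=s['ee_rot']; return R.from_quat([w[1],w[2],w[3],w[0]])
E
python3 - <<'E'
from h import *
ims=[capture('scene'),capture('top')]
save(np.hstack(ims),'a0.png'); 
save(cv2.resize(np.hstack(ims),(800,300)),'a.png')
save(ims[1],'top.png'); save(ims[0],'scene.png')
for c in ['top','scene']:
    m=camera_model(c); print(c,np.round(m['eye']),np.round(m['rotation'],2).tolist())
    for l,z in [('head',114),('hold_down',93),('heater',0),('cork_mat',0),('vessel',14),('beaker',0),('timer',0),('dish',0)]:
        r=spot_point(c,l)
        for k in r[:2]: print(l,round(k['score'],2),np.round(k['xy']),np.round(atz(c,k['xy'],z,m)[:2]))
print(sense())
E
```

```text
top [335. -30. 998.] [0.07, -0.67, 0.73, -0.07]Traceback (most recent call last):
  File "<stdin>", line 10, in <module>
  File "h.py", line 14, in atz
    e,d=ray(cam,px,m); return e+d*(z-e[2])/d[2]
        ~~~^^^^^^^^^^
  File "h.py", line 12, in ray
    return np.array(m['eye'],float),np.array(m['rotation'])@d
                                    ~~~~~~~~~~~~~~~~~~~~~~~^~
ValueError: matmul: Input operand 1 has a mismatch in its core dimension 0, with gufunc signature (n?,k),(k,m?)->(n?,m?) (size 3 is different from 4)
```

View pics/top.png

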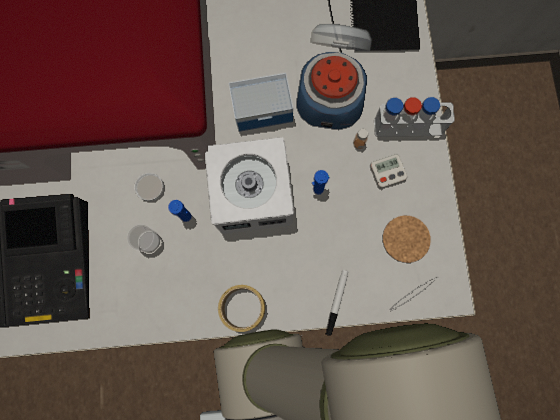

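View pics/scene.png

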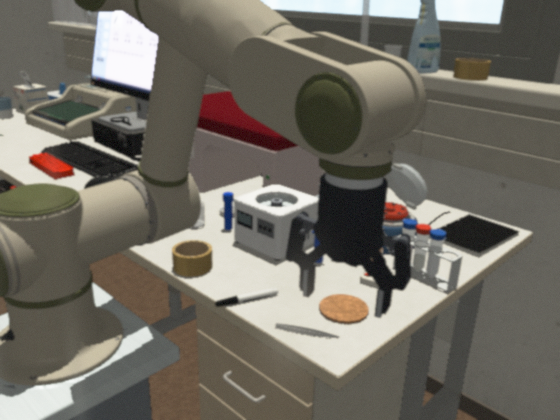

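The top view shows the vessel's head at about (250,183), the mat at (407,239), the beaker at (149,240), the timer at (389,172) and the dish at (149,187). There are blue look-alikes at (180,210) and (320,182). The scene view shows the gripper near the mat. `rotation` turns out to be a quaternion, so I'll fix that.

```bash
cat >> h.py <<'E'
def rot(m):
    w=m['rotation']; return R.from_quat([w[1],w[2],w[3],w[0]]).as_matrix()
_cm=camera_model
def camera_model(c):
    m=dict(_cm(c)); m['rotation']=rot(m); return m
E
python3 - <<'E'
from h import *
for c in ['top','scene']:
    capture(c); m=camera_model(c); print(c,np.round(m['eye']),np.array(m['mtx'])[0])
    for l,z in [('head',104),('hold_down',89),('heater',0),('cork_mat',0),('vessel',14),('beaker',0),('timer',0),('dish',0)]:
        if c=='scene' and l not in('head','cork_mat'): continue
        for k in spot_point(c,l)[:3]: print(l,round(k['score'],2),np.round(k['xy'],1),np.round(atz(c,k['xy'],z,m)[:2],1))
s=sense();print(s); print(q(s).as_matrix().round(3)); m=camera_model('wrist'); print(m['mtx'],m['eye'],m['rotation'].round(2))
E
```

```text
top [335. -30. 998.] [480.16862445   0.         288.70745025]
head 0.74 [408.1 240.3] [ 442.3 -266.3]
head 0.68 [319.2 176.4] [ 580.5 -112.4]
head 0.65 [249.  180.9] [583.3  23.2]
hold_down 0.77 [247.  187.1] [575.3  28.9]
hold_down 0.65 [407.6 241.3] [ 442.3 -269.1]
heater 0.78 [254.4 194.9] [580.3  20.1]
cork_mat 0.71 [408.2 242.3] [ 450.5 -293.4]
vessel 0.84 [318.4 187.1] [ 582.  -116.6]
vessel 0.76 [188.6 219.4] [536.4 159.8]
vessel 0.7 [148.  240.2] [500.  245.3]
beaker 0.9 [149.7 238.7] [505.2 245.6]
timer 0.72 [389.1 173.9] [ 601.5 -272.7]
dish 0.85 [149.2 189.2] [612.3 243.5]
scene [-305. -829.  597.] [536.40242388   0.         278.29218464]
head 0.91 [228.8 198.4] [512.7 126.9]
head 0.59 [274.4 203. ] [575.7  28.3]
head 0.47 [315.7 224.8] [ 551.3 -127. ]
cork_mat 0.7 [343.6 311.8] [ 449.2 -295.3]
{'time_s': 0.75, 'joints': array([-1.49041485e+00,  3.12890335e-01,  1.49772801e+00, -4.22218564e-05,
        1.33095898e+00, -2.23422395e-01]), 'dq': array([-0.00085762, -0.00022772,  0.0003709 , -0.0002457 ,  0.00037228,
       -0.00024591]), 'tau': array([-7.25379123e-04, -4.12122560e+01, -2.59885776e+01, -1.70423054e-04,
        4.72331540e-04,  1.76004158e-05]), 'eef_pos': array([ 157.02265753, -500.97085749,  248.28856856]), 'ee_rot': array([ 6.17763812e-06,  9.88484309e-01,  1.51323398e-01, -2.10018428e-05]), 'force': array([-0.02355717,  0.1944558 , -0.3935057 ]), 'wrist_torque': array([-0.03235126, -0.04250856,  0.03059332]), 'grip_force': 0.0, 'grip_width': 0.996591310752417}
[[ 0.954  0.299 -0.   ]
 [ 0.299 -0.954 -0.   ]
 [-0.     0.    -1.   ]]
[[325.1922621    0.         274.67490243]
 [  0.         325.1922621  214.09581851]
 [  0.           0.           1.        ]] [ 235.93999246 -475.88314487  373.40862812] [[ 0.3  -0.9  -0.3 ]
 [-0.95 -0.28 -0.1 ]
 [-0.    0.32 -0.95]]
```

step_arm(commands="0.6 56 -37.6 1.8 0 0 0;0.6 56 -37.6 1.8 0 0 0;0.6 56 -37.6 1.8 0 0 0;0.6 56 -37.6 1.8 0 0 0;0.6 56 -37.6 1.8 0 0 0;0.6 56 -37.6 1.8 0 0 0;0.6 56 -37.6 1.8 0 0 0;0.6 56 -37.6 1.8 0 0 0;0.6 56 -37.6 1.8 0 0 0;0.6 56 -37.6 1.8 0 0 0;0.6 56 -37.6 1.8 0 0 0;0.6 56 -37.6 1.8 0 0 0;0.6 56 -37.6 1.8 0 0 0;0.6 56 -37.6 1.8 0 0 0;0.6 56 -37.6 1.8 0 0 0;0.6 56 -37.6 1.8 0 0 0;0.6 56 -37.6 1.8 0 0 0;0.6 56 -37.6 1.8 0 0 0;0.6 56 -37.6 1.8 0 0 0;0.6 56 -37.6 1.8 0 0 0", newtons=30)

```text
time_s: 2.42
eef_pos: [578.4, 24.1, 230.4]
ee_rot: [0.0, 0.989, 0.151, -0.0]
force: [-0.7, -0.5, 0.3]
grip_width: 0.602
grip_force: 0.0
```

```bash
python3 - <<'E'
from h import *
s=sense(); m=camera_model('wrist'); im=capture('wrist'); save(cv2.resize(im,(800,600)),'w1.png')
print(s['time_s'],s['eef_pos'],s['grip_width'],s['force'],s['joints'])
for l,z in [('head',104),('hold_down',89),('heater',0),('vessel',14)]:
    for k in spot_point('wrist',l)[:2]: print(l,round(k['score'],2),np.round(k['xy'],1),np.round(atz('wrist',k['xy'],z,m)[:2],1))
for k in trace('wrist','head')[:2]: print(k['rect'],k['score'])
E
```

```text
2.4167 [578.35258872  24.13987397 230.44608089] 0.6020080574655351 [-0.7052713  -0.48416789  0.25915112] [-1.60447532e-01  4.45169653e-01  1.35584787e+00 -3.12763118e-04
  1.34074471e+00  1.10785335e+00]
head 0.89 [414.5 246.2] [ 584.7 -106.2]
head 0.71 [113.5 194.6] [551.5 163.4]
hold_down 0.79 [277.8 201.8] [582.8  23.1]
hold_down 0.75 [274.2 181.1] [599.2  31.5]
heater 0.6 [274.9 182.2] [578.8  24.4]
vessel 0.87 [274.  182.7] [581.1  26.2]
vessel 0.76 [149.2 172.9] [551.8 163.9]
[277.2, 208.4, 38.4, 40.3] 0.87
[406.1, 237.5, 52.9, 62.3] 0.65
```

View pics/w1.png

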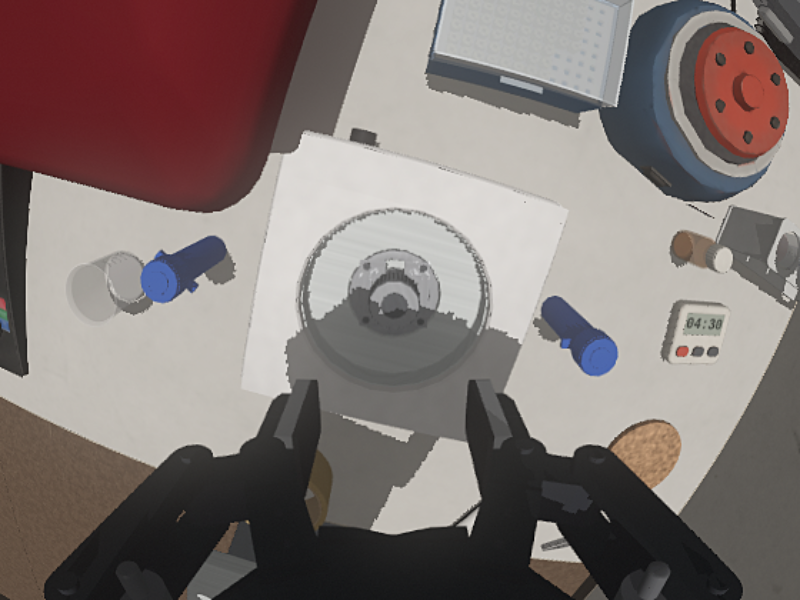

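The wrist view shows the recess rim centred at about (394,297) and the head at about (395,303) in the 800-pixel picture, with the fingers below. The blue decoys stand to the left and right. I'll zoom in to see the head's centre and the slots.

```bash
python3 - <<'E'
from h import *
m=camera_model('wrist'); im=capture('wrist')
for p,z in [((275.8,208.6),118),((276.5,213),114),((277.2,208.4),105)]: print(atz('wrist',p,z,m))
save(cv2.resize(im[165:250,225:330],None,fx=7,fy=7,interpolation=cv2.INTER_CUBIC),'w2.png')
E
```

```text
[585.6807098   26.35274384 118.        ]
[581.18273666  24.35278011 114.        ]
[582.24598631  24.04488755 105.        ]
```

View pics/w2.png

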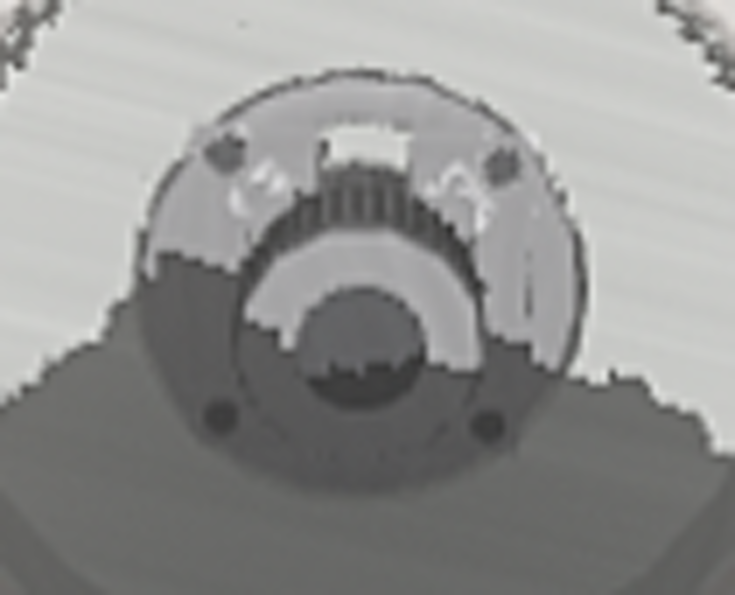

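The slot shows at crop (365,145), pointing along tool +x from the head. The head's centre is at crop (362,345), which is about (580.5, 24). I'll descend partway and recheck.

step_arm(commands="0.6 0.2 0.06 3 0 0 0;0.6 0.2 0.06 5.5 0 0 0;0.6 0.2 0.06 7.5 0 0 0;0.6 0.2 0.06 8 0 0 0;0.6 0.2 0.06 8 0 0 0;0.6 0.2 0.06 8 0 0 0")

```text
time_s: 3.27
eef_pos: [581.5, 25.2, 151.4]
ee_rot: [0.0, 0.988, 0.151, 0.001]
force: [0.7, -0.9, 0.4]
grip_width: 0.602
grip_force: 0.0
```

```bash
python3 - <<'E'
from h import *
s=sense(); m=camera_model('wrist'); im=capture('wrist'); save(im,'w3.png')
print(s['eef_pos'],s['force'],s['wrist_torque'])
for l,z in [('head',104),('hold_down',89)]:
    for k in spot_point('wrist',l)[:1]: print(l,round(k['score'],2),np.round(k['xy'],1),np.round(atz('wrist',k['xy'],z,m)[:2],1))
def proj(P):
    d=m['rotation'].T@(np.array(P)-m['eye']); a=np.arctan2(np.hypot(d[0],d[1]),d[2]); u=d[:2]/np.hypot(*d[:2])
    K=np.array(m['mtx']); return (K[:2,2]+K[0,0]*a*u)
im=im.copy()
big=cv2.resize(im[180:380,150:400],None,fx=3,fy=3,interpolation=cv2.INTER_CUBIC)
for z,r,c in [(114,14,(255,0,0)),(93,13.5,(0,255,0))]:
    for t in np.linspace(0,6.28,60):
        p=proj([580.5+r*np.cos(t),24+r*np.sin(t),z]); cv2.circle(big,tuple(int(v) for v in (p-[150,180])*3),1,c,-1)
save(big,'w3b.png')
E
```

```text
[581.48084253  25.22250767 151.40213314] [ 0.72333628 -0.86059378  0.42505285] [0.02461266 0.0839653  0.01344181]
head 0.88 [ 68.2 227.8] [555.  160.3]
```

View pics/w3b.png

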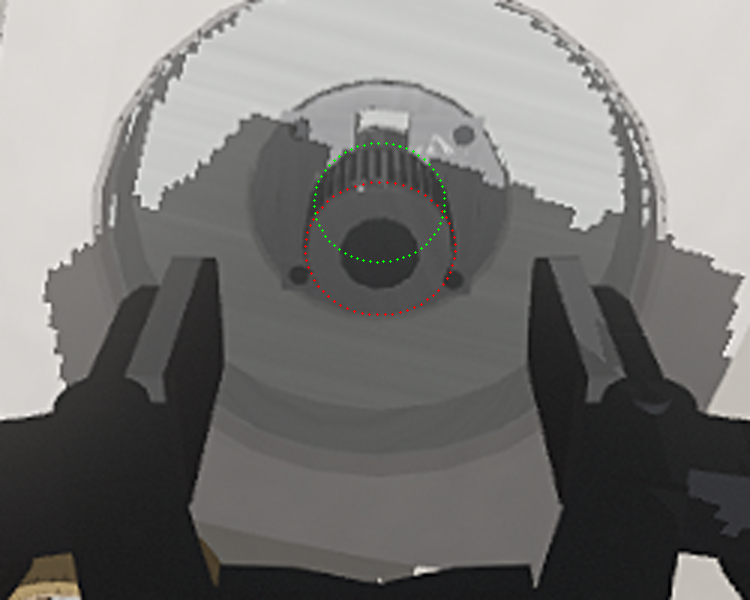

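The projected circle matches the head, so (580.5, 24) holds. I'll descend to gripping height with the fine correction.

step_arm(commands="0.6 -0.09 0.11 1.2 0 0 0;0.6 -0.09 0.11 2.2 0 0 0;0.6 -0.09 0.11 3 0 0 0;0.6 -0.09 0.11 3.5 0 0 0;0.6 -0.09 0.11 3.7 0 0 0;0.6 -0.09 0.11 3.7 0 0 0;0.6 -0.09 0.11 3.7 0 0 0;0.6 -0.09 0.11 3.7 0 0 0")

```text
time_s: 4.08
eef_pos: [580.7, 24.0, 113.7]
ee_rot: [0.0, 0.988, 0.151, 0.0]
force: [-0.8, 0.1, 0.4]
grip_width: 0.604
grip_force: 0.0
```

step_arm(commands="0.5 0 0 0 0 0 0;0.45 0 0 0 0 0 0;0.4 0 0 0 0 0 0;0.36 0 0 0 0 0 0;0.34 0 0 0 0 0 0;0.32 0 0 0 0 0 0;0.3 0 0 0 0 0 0;0.28 0 0 0 0 0 0;0.26 0 0 0 0 0 0;0.26 0 0 0 0 0 0;0.26 0 0 0 0 0 0", newtons=25)

```text
time_s: 5.0
eef_pos: [580.5, 24.1, 113.4]
ee_rot: [-0.0, 0.988, 0.151, 0.0]
force: [-1.2, 0.4, 3.3]
grip_width: 0.315
grip_force: 24.5
```

```bash
python3 - <<'E'
from h import *
s=sense(); print(s['eef_pos'],s['force'],s['wrist_torque'],s['grip_width'],s['grip_force'])
save(cv2.resize(capture('wrist')[150:420],(800,386)),'w4.png')
E
```

```text
[580.49933458  24.07385611 113.43766687] [-1.23946277  0.41532512  3.28071298] [ 0.11104064  0.15706645 -0.02505592] 0.31548609038037456 24.499294459819794
```

View pics/w4.png

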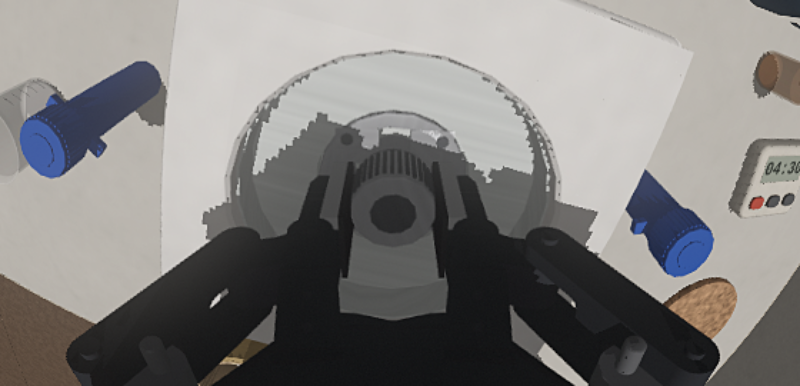

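The head is well centred between the pads. The closing pads pushed the vessel down slightly (Fz +3.3). I'll ease up a little until that goes.

step_arm(commands="0.26 0 0 -0.02 0 0 0;0.26 0 0 -0.03 0 0 0;0.26 0 0 -0.03 0 0 0;0.26 0 0 -0.03 0 0 0")

```text
time_s: 5.38
eef_pos: [580.5, 24.1, 113.5]
ee_rot: [-0.0, 0.988, 0.151, -0.0]
force: [0.4, 0.4, 1.5]
grip_width: 0.317
grip_force: 24.5
```

step_arm(commands="0.26 0 0 -0.02 0 0 0;0.26 0 0 -0.03 0 0 0;0.26 0 0 -0.03 0 0 0;0.26 0 0 -0.03 0 0 0")

```text
time_s: 5.72
eef_pos: [580.4, 24.1, 113.6]
ee_rot: [-0.0, 0.988, 0.151, -0.0]
force: [2.5, 1.6, -3.6]
grip_width: 0.314
grip_force: 24.8
```

step_arm(commands="0.26 0 0 0.01 0 0 0;0.26 0 0 0.01 0 0 -0.05;0.26 0 0 0.01 0 0 -0.1;0.26 0 0 0.01 0 0 -0.1;0.26 0 0 0.01 0 0 -0.1")

```text
time_s: 6.13
eef_pos: [580.3, 24.0, 113.6]
ee_rot: [-0.0, 0.98, 0.2, -0.0]
force: [-0.4, 0.3, -3.0]
grip_width: 0.314
grip_force: 24.8
```

step_arm(commands="0.26 0 0 0 0 0 -0.04;0.26 0 0 0 0 0 -0.08;0.26 0 0 0 0 0 -0.08;0.26 0 0 0 0 0 -0.08")

```text
time_s: 6.47
eef_pos: [580.3, 24.0, 113.6]
ee_rot: [-0.0, 0.971, 0.239, -0.0]
force: [-0.4, -0.4, -3.7]
grip_width: 0.317
grip_force: 24.8
```

step_arm(commands="0.26 0 0 0 0 0 -0.04;0.26 0 0 0 0 0 -0.08;0.26 0 0 0 0 0 -0.08;0.26 0 0 0 0 0 -0.08")

```text
time_s: 6.8
eef_pos: [580.3, 24.1, 113.6]
ee_rot: [-0.0, 0.961, 0.277, -0.0]
force: [-0.5, 0.4, -3.9]
grip_width: 0.316
grip_force: 24.9
```

step_arm(commands="0.26 0 0 0 0 0 -0.04;0.26 0 0 0 0 0 -0.08;0.26 0 0 0 0 0 -0.08;0.26 0 0 0 0 0 -0.08")

```text
time_s: 7.13
eef_pos: [580.3, 24.1, 113.6]
ee_rot: [-0.0, 0.949, 0.315, -0.0]
force: [-0.1, 0.2, -5.0]
grip_width: 0.315
grip_force: 24.9
```

step_arm(commands="0.26 0 0 0 0 0 -0.04;0.26 0 0 0 0 0 -0.08;0.26 0 0 0 0 0 -0.08;0.26 0 0 0 0 0 -0.08")

```text
time_s: 7.47
eef_pos: [580.3, 24.1, 113.6]
ee_rot: [-0.0, 0.936, 0.353, -0.0]
force: [-0.4, 0.5, -6.0]
grip_width: 0.313
grip_force: 25.0
```

step_arm(commands="0.26 0 0 0.02 0 0 -0.04;0.26 0 0 0.02 0 0 -0.08;0.26 0 0 0.02 0 0 -0.08;0.26 0 0 0.02 0 0 -0.08")

```text
time_s: 7.8
eef_pos: [580.4, 24.1, 113.6]
ee_rot: [-0.0, 0.921, 0.39, -0.0]
force: [-1.0, 0.4, -4.3]
grip_width: 0.32
grip_force: 25.1
```

step_arm(commands="0.26 0 0 0 0 0 -0.04;0.26 0 0 0 0 0 -0.08;0.26 0 0 0 0 0 -0.08;0.26 0 0 0 0 0 -0.08")

```text
time_s: 8.13
eef_pos: [580.5, 24.1, 113.6]
ee_rot: [-0.0, 0.904, 0.427, -0.0]
force: [-1.3, 0.1, -4.9]
grip_width: 0.312
grip_force: 25.0
```

step_arm(commands="0.26 0 0 0.01 0 0 -0.04;0.26 0 0 0.01 0 0 -0.08;0.26 0 0 0.01 0 0 -0.08;0.26 0 0 0.01 0 0 -0.08")

```text
time_s: 8.47
eef_pos: [580.5, 24.0, 113.6]
ee_rot: [0.0, 0.887, 0.462, 0.0]
force: [-0.8, 0.4, -3.9]
grip_width: 0.315
grip_force: 25.1
```

step_arm(commands="0.26 0 0 0 0 0 -0.04;0.26 0 0 0 0 0 -0.08;0.26 0 0 0 0 0 -0.08;0.26 0 0 0 0 0 -0.08")

```text
time_s: 8.8
eef_pos: [580.6, 24.0, 113.6]
ee_rot: [0.0, 0.867, 0.497, 0.0]
force: [-1.2, -0.3, -3.8]
grip_width: 0.322
grip_force: 25.2
```

step_arm(commands="0.26 0 0 0 0 0 -0.04;0.26 0 0 0 0 0 -0.08;0.26 0 0 0 0 0 -0.08;0.26 0 0 0 0 0 -0.08")

```text
time_s: 9.13
eef_pos: [580.6, 24.0, 113.7]
ee_rot: [0.0, 0.847, 0.532, 0.0]
force: [-0.2, -0.3, -2.3]
grip_width: 0.311
grip_force: 25.2
```

step_arm(commands="0.26 0 0 0 0 0 -0.04;0.26 0 0 0 0 0 -0.08;0.26 0 0 0 0 0 -0.08;0.26 0 0 0 0 0 -0.08")

```text
time_s: 9.47
eef_pos: [580.6, 24.0, 113.7]
ee_rot: [0.0, 0.825, 0.565, 0.0]
force: [-0.6, 0.8, -1.4]
grip_width: 0.315
grip_force: 25.3
```

step_arm(commands="0.26 0 0 0 0 0 -0.04;0.26 0 0 0 0 0 -0.08;0.26 0 0 0 0 0 -0.08;0.26 0 0 0 0 0 -0.08")

```text
time_s: 9.8
eef_pos: [580.6, 24.1, 113.8]
ee_rot: [0.0, 0.802, 0.598, 0.0]
force: [-1.0, 1.3, -0.3]
grip_width: 0.315
grip_force: 25.5
```

step_arm(commands="0.26 0 0 -0.02 0 0 0;0.26 0 0 -0.04 0 0 0;0.26 0 0 -0.04 0 0 0")

```text
time_s: 10.05
eef_pos: [580.5, 24.0, 113.9]
ee_rot: [0.0, 0.801, 0.598, 0.0]
force: [-1.7, -0.8, -1.4]
grip_width: 0.314
grip_force: 25.3
```

step_arm(commands="0.26 0 0 0 0 0 0;0.26 0 0 0 0 0 0;0.26 0 0 0 0 0 0")

```text
time_s: 10.3
eef_pos: [580.5, 24.0, 113.9]
ee_rot: [0.0, 0.801, 0.599, 0.0]
force: [-0.4, 0.3, -1.2]
grip_width: 0.311
grip_force: 25.3
```

step_arm(commands="0.26 0 0 0 0 0 -0.04;0.26 0 0 0 0 0 -0.08;0.26 0 0 0 0 0 -0.08;0.26 0 0 0 0 0 -0.08")

```text
time_s: 10.63
eef_pos: [580.5, 24.1, 114.2]
ee_rot: [0.0, 0.777, 0.63, 0.0]
force: [-1.7, 0.3, 2.4]
grip_width: 0.317
grip_force: 25.6
```

step_arm(commands="0.26 0 0 0 0 0 -0.03;0.26 0 0 0 0 0 -0.06;0.26 0 0 0 0 0 -0.06;0.26 0 0 0 0 0 -0.06")

```text
time_s: 10.97
eef_pos: [580.6, 24.1, 114.4]
ee_rot: [0.0, 0.758, 0.653, 0.0]
force: [-3.2, 0.8, 7.1]
grip_width: 0.314
grip_force: 26.0
```

step_arm(commands="0.26 0 0 -0.03 0 0 0;0.26 0 0 -0.06 0 0 0;0.26 0 0 -0.08 0 0 0;0.26 0 0 -0.08 0 0 0")

```text
time_s: 11.3
eef_pos: [580.5, 24.1, 114.8]
ee_rot: [0.0, 0.757, 0.653, 0.0]
force: [-1.9, 1.4, 4.2]
grip_width: 0.315
grip_force: 25.8
```

step_arm(commands="0.26 0 0 -0.04 0 0 0;0.26 0 0 -0.08 0 0 0;0.26 0 0 -0.12 0 0 0;0.26 0 0 -0.12 0 0 0")

```text
time_s: 11.63
eef_pos: [580.5, 24.1, 115.9]
ee_rot: [-0.0, 0.757, 0.653, 0.0]
force: [-2.6, 1.5, 3.8]
grip_width: 0.317
grip_force: 25.7
```

The upward force stays at about +4 N as the tool rises, so the lugs are free and the spring is lifting. I'll carry on up slowly.

step_arm(commands="0.26 0 0 -0.1 0 0 0;0.26 0 0 -0.2 0 0 0;0.26 0 0 -0.3 0 0 0;0.26 0 0 -0.4 0 0 0;0.26 0 0 -0.4 0 0 0")

```text
time_s: 12.05
eef_pos: [580.5, 24.0, 120.1]
ee_rot: [0.0, 0.757, 0.653, 0.0]
force: [-1.9, 1.2, 4.0]
grip_width: 0.316
grip_force: 25.7
```

step_arm(commands="0.26 0 0 -0.2 0 0 0;0.26 0 0 -0.4 0 0 0;0.26 0 0 -0.6 0 0 0;0.26 0 0 -0.8 0 0 0;0.26 0 0 -1 0 0 0;0.26 0 0 -1 0 0 0", newtons=40)

```text
time_s: 12.55
eef_pos: [580.5, 24.1, 130.1]
ee_rot: [-0.0, 0.757, 0.653, -0.0]
force: [-0.7, 0.3, -1.2]
grip_width: 0.306
grip_force: 39.8
```

step_arm(commands="0.26 0 0 -0.6 0 0 0;0.26 0 0 -1.2 0 0 0;0.26 0 0 -1.8 0 0 0;0.26 0 0 -2.4 0 0 0;0.26 0 0 -3 0 0 0;0.26 0 0 -3.6 0 0 0;0.26 0 0 -4.2 0 0 0;0.26 0 0 -4.8 0 0 0;0.26 0 0 -5.4 0 0 0;0.26 0 0 -6 0 0 0;0.26 0 0 -6.6 0 0 0;0.26 0 0 -7.2 0 0 0;0.26 0 0 -7.8 0 0 0;0.26 0 0 -8.6 0 0 0;0.26 0 0 -9.6 0 0 0;0.26 0 0 -10.6 0 0 0;0.26 0 0 -11.8 0 0 0;0.26 0 0 -13 0 0 0;0.26 0 0 -13 0 0 0;0.26 0 0 -13 0 0 0")

```text
time_s: 14.22
eef_pos: [580.6, 24.0, 260.5]
ee_rot: [0.001, 0.757, 0.653, 0.0]
force: [-0.3, 0.5, -2.8]
grip_width: 0.308
grip_force: 39.8
```

```bash
python3 - <<'E'
from h import *
s=sense(); print(s['eef_pos'],s['force'],s['joints'])
M=q(s).as_matrix(); print(M.round(4)); print(M.T@(np.array([450,-293,260])-s['eef_pos']))
ms={c:camera_model(c) for c in('top','wrist')}
im=capture('top')
K=trace('top','cork_mat')
hsv=cv2.cvtColor(im,cv2.COLOR_RGB2HSV)
k=K[0]; print(k['score'],k['rect'],np.round(atz('top',k['rect'][:2],8,ms['top']),1))
w=capture('wrist'); save(w,'w5.png')
E
```

```text
[580.63739805  24.02767567 260.52749124] [-0.26234695  0.45516002 -2.81169798] [-1.60135790e-01  4.29492031e-01  1.30047538e+00  1.78668520e-05
  1.41027561e+00 -1.30843905e-02]
[[ 1.465e-01  9.892e-01  1.300e-03]
 [ 9.892e-01 -1.465e-01 -2.000e-04]
 [-0.000e+00  1.300e-03 -1.000e+00]]
[-332.74761445  -82.7756448     0.4157722 ]
0.85 [409.2, 240.4, 54.0, 43.8] [ 453.4 -293.9    8. ]
```

View pics/w5.png

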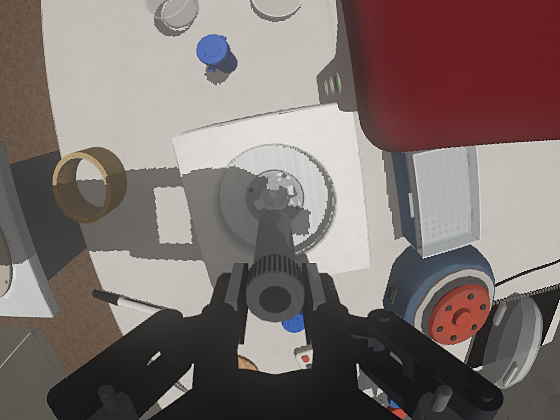

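The vessel is out and hangs straight below the fingers. Now I'll carry it over the mat at about (452, -293.5).

step_arm(commands="0.26 -0.8 -0.2 0 0 0 0;0.26 -2.4 -0.6 0 0 0 0;0.26 -4.6 -1.1 0 0 0 0;0.26 -7 -1.7 0 0 0 0;0.26 -9.4 -2.3 0 0 0 0;0.26 -11.8 -2.9 0 0 0 0;0.26 -14.2 -3.5 0 0 0 0;0.26 -16.6 -4 0 0 0 0;0.26 -19 -4.6 0 0 0 0;0.26 -21.4 -5.2 0 0 0 0;0.26 -23.8 -5.8 0 0 0 0;0.26 -26.2 -6.4 0 0 0 0;0.26 -28.6 -7 0 0 0 0;0.26 -30.6 -7.4 0 0 0 0;0.26 -32 -7.8 0 0 0 0;0.26 -33 -8 0 0 0 0;0.26 -33.3 -8.1 0 0 0 0;0.26 -33.3 -8.1 0 0 0 0;0.26 -33.3 -8.1 0 0 0 0")

```text
time_s: 15.95
eef_pos: [451.7, -293.0, 259.8]
ee_rot: [-0.0, 0.757, 0.653, 0.0]
force: [0.3, -0.4, -2.1]
grip_width: 0.309
grip_force: 39.8
```

step_arm(commands="0.26 0 0 1 0 0 0;0.26 0 0 2.5 0 0 0;0.26 0 0 4.5 0 0 0;0.26 0 0 6.5 0 0 0;0.26 0 0 8.5 0 0 0;0.26 0 0 10.5 0 0 0;0.26 0 0 12 0 0 0;0.26 0 0 13 0 0 0;0.26 0 0 13.5 0 0 0;0.26 0 0 13.5 0 0 0;0.26 0 0 13.5 0 0 0")

```text
time_s: 16.87
eef_pos: [451.9, -293.5, 125.4]
ee_rot: [0.0, 0.757, 0.653, 0.0]
force: [-0.1, -0.6, -1.4]
grip_width: 0.306
grip_force: 39.8
```

```bash
python3 - <<'E'
from h import *
s=sense(); print(s['eef_pos'],s['force'],s['joints'])
a=capture('scene');b=capture('top')
o=np.zeros((420,800,3),np.uint8)
o[:,:400]=cv2.resize(a[210:350,270:403],(400,420)); o[:,400:]=cv2.resize(b[180:285,350:450],(400,420))
save(o,'p1.png')
E
```

```text
[ 451.88385648 -293.50161646  125.37622822] [-0.14999081 -0.57631875 -1.44548678] [-7.93593203e-01  4.69774455e-01  1.61374041e+00  4.18320455e-05
  1.05727055e+00 -6.46956613e-01]
```

View pics/p1.png

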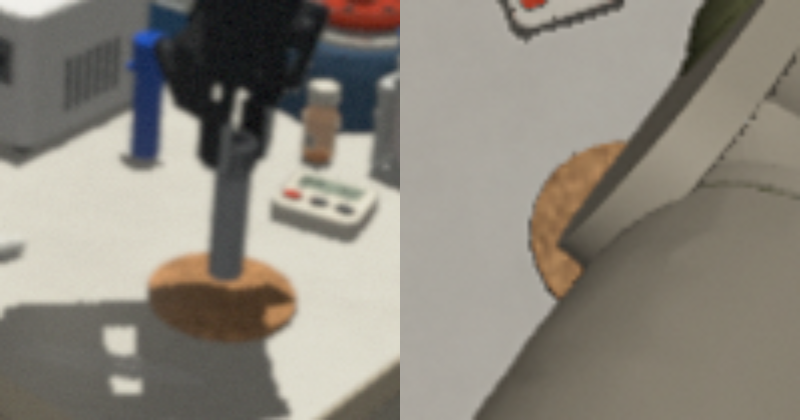

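The vessel hangs upright about 18 mm above the middle of the mat. I'll lower it gently.

step_arm(commands="0.26 0 0 0.4 0 0 0;0.26 0 0 0.8 0 0 0;0.26 0 0 1.1 0 0 0;0.26 0 0 1.3 0 0 0;0.26 0 0 1.45 0 0 0;0.26 0 0 1.5 0 0 0;0.26 0 0 1.5 0 0 0;0.26 0 0 1.5 0 0 0")

```text
time_s: 17.63
eef_pos: [451.6, -293.5, 110.0]
ee_rot: [0.0, 0.757, 0.653, 0.0]
force: [0.5, -0.2, -1.3]
grip_width: 0.306
grip_force: 39.8
```

step_arm(commands="0.26 0 0 0.05 0 0 0;0.26 0 0 0.1 0 0 0;0.26 0 0 0.15 0 0 0;0.26 0 0 0.15 0 0 0")

```text
time_s: 17.97
eef_pos: [451.5, -293.5, 108.3]
ee_rot: [-0.0, 0.757, 0.653, -0.0]
force: [-0.3, -0.1, -2.4]
grip_width: 0.306
grip_force: 39.8
```

step_arm(commands="0.26 0 0 0.03 0 0 0;0.26 0 0 0.06 0 0 0;0.26 0 0 0.08 0 0 0;0.26 0 0 0.08 0 0 0")

```text
time_s: 18.3
eef_pos: [451.6, -293.5, 107.6]
ee_rot: [-0.0, 0.757, 0.653, -0.0]
force: [-0.0, -0.3, -2.1]
grip_width: 0.314
grip_force: 39.8
```

step_arm(commands="0.26 0 0 0.02 0 0 0;0.26 0 0 0.04 0 0 0;0.26 0 0 0.05 0 0 0;0.26 0 0 0.05 0 0 0")

```text
time_s: 18.63
eef_pos: [451.6, -293.6, 107.2]
ee_rot: [0.0, 0.757, 0.653, -0.0]
force: [0.3, -0.1, -0.7]
grip_width: 0.309
grip_force: 39.9
```

step_arm(commands="0.26 0 0 0.02 0 0 0;0.26 0 0 0.03 0 0 0;0.26 0 0 0.03 0 0 0;0.26 0 0 0.03 0 0 0")

```text
time_s: 18.97
eef_pos: [451.7, -293.6, 107.2]
ee_rot: [0.0, 0.757, 0.653, -0.0]
force: [-1.4, 0.4, 4.1]
grip_width: 0.308
grip_force: 40.5
```

It is standing on the cork. I'll release slowly and rise.

step_arm(commands="0.3 0 0 0 0 0 0;0.32 0 0 0 0 0 0;0.34 0 0 0 0 0 0;0.37 0 0 0 0 0 0;0.41 0 0 0 0 0 0;0.46 0 0 0 0 0 0;0.52 0 0 0 0 0 0;0.6 0 0 0 0 0 0;0.7 0 0 0 0 0 0;0.7 0 0 0 0 0 0", newtons=20)

```text
time_s: 19.8
eef_pos: [451.6, -293.5, 106.8]
ee_rot: [-0.0, 0.757, 0.653, 0.0]
force: [0.3, -0.5, 0.1]
grip_width: 0.698
grip_force: 0.0
```

step_arm(commands="0.7 0 0 -0.5 0 0 0;0.7 0 0 -1.5 0 0 0;0.7 0 0 -3 0 0 0;0.7 0 0 -5 0 0 0;0.7 0 0 -7.5 0 0 0;0.7 0 0 -10 0 0 0;0.7 0 0 -12 0 0 0;0.7 0 0 -12 0 0 0;0.7 0 0 -12 0 0 0")

```text
time_s: 20.55
eef_pos: [451.8, -293.7, 228.3]
ee_rot: [0.001, 0.757, 0.653, 0.0]
force: [-0.1, -0.3, -0.1]
grip_width: 0.701
grip_force: 0.0
```

```bash
python3 - <<'E'
from h import *
s=sense(); print(s['eef_pos'],s['force'],s['grip_width'])
a=capture('scene');b=capture('wrist')
o=np.zeros((420,800,3),np.uint8)
o[:,:400]=cv2.resize(a[210:350,270:403],(400,420)); o[:,400:]=cv2.resize(b,(400,420))
save(o,'p2.png')
E
```

```text
[ 451.80830883 -293.66094793  228.28553844] [-0.0716318  -0.25053531 -0.09266801] 0.7011535538324516
```

View pics/p2.png

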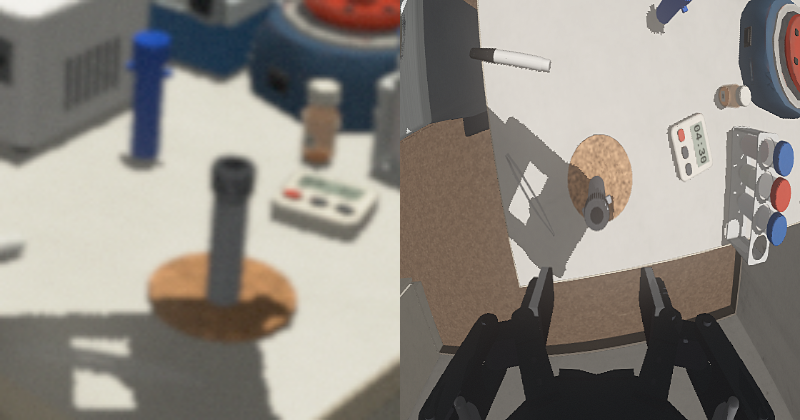

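The vessel stands upright near the middle of the mat and the gripper is clear. Handing in.

```bash
python3 -c "
from rig import *
print(finish_job())"
```

```text
the job is handed in; nothing more can be done
None
```

The vessel was turned until its lugs came free, drawn straight up out of the well, and now stands upright near the middle of the cork mat. The job is handed in at about 21 s; the arm never went near the beaker, timer or dish, and Fz at the wrist stayed within about 7 N at each check.

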